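# Reset the table cooker and hold its refitted knob pushed in

## Robot

A 6-joint arm with a two-finger parallel gripper is mounted at the origin on a cart in front of the work surface, level with it; the furniture and walls round the work are solid. World frame = base frame: x ahead of the robot, y to its left, z up, the work surface at z = 0. Lengths are in m, angles in rad, forces in N, time in s.
With the tool pointing down it reaches from about 0.325 to 0.85 m from the base axis. Payload 15.5 kg.
Tool frame: the origin (TCP) lies at the very end of the fingers, on their centre line; the grasp point (between the pads) lies 19 mm behind it (grip_depth is the distance from the TCP to the grasp point, in m); z points along the fingers, y is the line along which they close (so a half turn about z gives the same grasp; the last joint's range is limited). The gripper opens to 91 mm and grips with 3 to 60 N. Pads are 32 mm wide; open, the fingers measure 118 mm over their backs; the gripper's body (76 mm by 178 mm) begins 60 mm behind the grasp point.
Start: joints at [1.028, 0.494, 1.345, -0, 1.302, -0.096], TCP at [0.27, 0.564, 0.214] pointing down, gripper open.
Joint ranges: [-2.91, 2.91], [-0.82, 2.16], [0.22, 2.67], [-1.22, 4.37], [0.12, 2.79], [-3.08, 3.08]. Speed limits (rad/s): [1.89, 1.89, 2.57, 3.01, 3.01, 3.01].

## Interface

Orientations are given as a unit quaternion [w, x, y, z].
In Python, from plant import state, get_image, finish_job, grip_depth gives the robot as it stands.
- The arm moves only by the tool arm_command, never from a script. Its argument "steps" is a list of rows, each an object of numbers: "x", "y", "z": the shift along the tool's x, y, z as a fraction of full scale; "yaw": the turn about the tool's z as a fraction of full scale; "gripper": the opening, from -1 (shut) to 1 (fully open). A call has 1 to 20 rows; each row is the pose to reach, as a shift and turn from the pose commanded when the call began, along the tool's axes at that moment; what a row does not reach only later rows make up. Full scale, the value 1, is 250 mm for a shift and 45 degrees for a turn. A row lasts 1/8 s, in which the tool goes at most 62.5 mm and 10.7 degrees, less where a joint would pass 70% of its speed; a pose out of reach is approached as far as the arm can. A call with a number of a shift or a turn outside -1 to 1 is refused whole. A call with a gripper value outside its range is refused whole. The fingers move at their own pace and stop on an object; "grip_force" is the grip in N (left out, the last holds). Time passes only in rows, so rows that repeat a pose let the fingers close. It gives the time, the measured TCP pose, the force, the opening and the grip force at its end, in the units of the state.
- state(): the state, without advancing time (a new reading comes with each control period).
- get_image(name): name is "scene" or "top" or "wrist"; returns a dict with "pixels" (384x512x3 uint8, red, green, blue), "z_map" (384x512 float32, m along the optical axis (not along the pixel's ray), 0 where there is no reading), "fx", "fy", "cx", "cy" (pixels), "view" (4x4, takes a point from world to camera coordinates). Camera axes: x right, y up, looking along -z (the intrinsics and any distortion apply to the point x, -y, -z); pixel columns grow to the right and rows downward; lengths in m; the calibration is good to about 2 mm. The wrist camera is an equidistant fisheye: a pixel r from the principal point sees the ray r / f radians off the axis. A picture is of the moment at which its call begins.
- finish_job(): hands the job in; it is judged then, once.
The state is a dict: "time_s": time; "qpos": joint angles; "qvel": joint speeds; "effort": joint torques, N m; "ee_pos": TCP position; "orientation": TCP orientation; "ft_force": force on the tool from outside, world axes, zero at the start; "ft_torque": the same for the moment, N m; "finger_gap": opening from 0.0 (shut) to 1.0 (fully open); "grasp_force": force on a finger pad.
Only numpy, scipy, OpenCV 4.12 (cv2) and the standard library are available. Lean on these libraries where they do the work, as an engineer would, in place of code of your own. Each camera call takes 0.05 s, during which the arm holds its last target. There are 200 camera calls.

## Task

The table cooker's flame cut-out has tripped and its black burner knob has come off. First twist the cooker's red spring-loaded reset knob clockwise all the way to its stop and let go, so that it springs back; then pick up the black knob, turn it to match the flat of the bare brass D-shaft, and push it on fully home, without ramming it, so that the sprung shaft is pushed right in. Finish while still gripping the knob and keeping it pressed in; do not put it down or let go, and leave the tin, the roll of tape and the timer where they stand.

Things in the scene. Friction and masses are not known exactly. Their poses are not given: they have to be found in the camera images.
- cooker: Fixed steel table-top gas cooker, 240 (x) x 270 (y) x 55 mm high. Origin: centre of its underside; z up; its front, with the controls, faces -x. Flat top 55 mm up; burner and dark pan support (up to 24 mm above the top) begin 50 mm behind the controls. Controls on the top at x = -88 mm: red reset knob at y = +66 mm (left from the front), bare shaft at y = -66 mm (right).
- reset_grip (a point): On the axis of the red reset knob, 27 mm above the cooker's top. Knob: 42 mm disc (upper face 12 mm above the cooker's top) with an upright red bar 38 mm long (point's x), 12 mm thick (y), from 12 to 37 mm above the cooker's top; white mark at its -x end. The point turns with the knob; at rest its axes are the cooker's.
- reset_knob (a joint): Angle of the red reset knob, rad: 0 at rest, grows clockwise seen from above, hard stop at 0.9 (52 degrees). A light spring (0.02 N m at rest, 0.07 N m at the stop) turns it back to 0 when released.
- shaft_top (a point): Centre of the top of the bare upright brass D-shaft: 14 mm diameter, one side flat 2.5 mm from the axis along its whole length, top 4 mm tapered by about 1.8 mm a side. Stands 25 mm above the cooker's top at rest. Axes are the cooker's: the flat faces -x, to the cooker's front, where a white mark is on the panel.
- stem (a joint): How far the shaft is pushed down into the cooker, m: 0 at rest, hard stop at 0.005. Spring: 2.7 N at the start, 7.2 N at the stop. The shaft cannot turn.
- burner_knob: Loose black burner knob, 50 to 100 g, standing bore down on the work surface right of the cooker. Origin: centre of its underside, z up. Round skirt 46 mm diameter, 23 mm high; on it an upright grip bar 42 mm long (x), 14 mm thick (y), from 23 to 47 mm up. A white line on the bar's top and end marks the pointer end, -x.
- knob_bore (a point): Centre of the roof of the knob's D-shaped blind bore, 18 mm above its underside; meets shaft_top when home (underside then 7 mm above the cooker's top, 2 mm with the shaft pushed right in). Bore 1 mm larger all round than the shaft, mouth widened 1.8 mm, its flat on the pointer side (-x): fits only with the knob's axes parallel to shaft_top's within 0.15 rad, not half a turn off.
- tin: Bystander: squat tin with a white, red and green label, 75 mm diameter, 58 mm high. Origin: centre of its underside.
- tape: Bystander: roll of beige tape lying flat, 96 mm diameter, 25 mm high. Origin: centre of its underside.
- kitchen_timer: Bystander: round white kitchen timer with a red dial, 69 mm diameter, 44 mm high, left of the cooker. Origin: centre of its underside.
Not all that is in view belongs to the job. Leave any green look-alike of the burner_knob alone.

How it is judged:
By the outcome, as a careful person would: the job done as asked, in the order asked, and still so for the second after the job is handed in, while the arm keeps its last pose, push and grip.
It also fails if it takes over 53 s, if anything falls off the work surface, if the arm or the gripper's body presses on something with over 40 N, if the wrist force passes 120 N, or if a joint passes its speed limit or range.

## Working session

There is one attempt and no reset: what is moved stays moved. The work goes in short steps, Python scripts to look and compute and a tool call to move; the robot and the scene stay as the last step left them, time stands still between calls to the robot, and variables do not carry over. Pictures are saved under pics/ and viewed, at most 10 in all, crops included, and the job is handed in when it is done.

Besides the shell and the picture viewer there is one more tool, called after "Call:" as name(argument=value, ...), one argument or row to a line, values as JSON. arm_command: Moves the arm, as the interface text tells. Its arguments: {"type":"object","properties":{"steps":{"type":"array","items":{"type":"object","properties":{"x":{"type":"number"},"y":{"type":"number"},"z":{"type":"number"},"yaw":{"type":"number"},"gripper":{"type":"number"}}}},"grip_force":{"type":"number"}},"required":["steps"]}

```bash
mkdir -p pics && cat > h.py <<'E'
import numpy as np, cv2
from plant import state, get_image, grip_depth
def grab(n):
    im=get_image(n); cv2.imwrite(f'pics/{n}_{state()["time_s"]:.2f}.png',im['pixels'][:,:,::-1]); return im
def ray(im,u,v):
    M=np.linalg.inv(im['view']); a=(u-im['cx'])/im['fx']; b=(v-im['cy'])/im['fy']
    d=M[:3,:3]@np.array([a,-b,-1.]); return M[:3,3],d
def onz(im,u,v,z):
    o,d=ray(im,u,v); return o+d*(z-o[2])/d[2]
def depthpt(im,u,v):
    o,d=ray(im,u,v); return o+d*im['z_map'][int(v),int(u)]
E
python3 - <<'E'
from h import *
a=grab('top');b=grab('scene')
cv2.imwrite('pics/both.png',cv2.resize(np.vstack([a['pixels'],b['pixels']])[:,:,::-1],None,fx=.78,fy=.78))
np.savez('s0.npz',**{f'{k}_{q}':v[q] for k,v in(('t',a),('s',b)) for q in v})
s=state();print(s,grip_depth)
for i in(a,b):print(i['fx'],i['cx'],np.linalg.inv(i['view'])[:3].round(3))
E
```

```text
{'time_s': 0.1, 'qpos': array([ 1.02853278e+00,  4.94111191e-01,  1.34604847e+00,  4.98954643e-06,
        1.30249438e+00, -9.55098711e-02]), 'qvel': array([-0.00256635, -0.00125745, -0.0022604 , -0.00023751, -0.00227393,
        0.00045699]), 'effort': array([ 2.21765600e-03, -8.80239487e+01, -3.82545054e+01,  7.07628205e-02,
        4.82884794e-02,  1.41569257e-05]), 'ee_pos': array([0.26985565, 0.56337538, 0.21341103]), 'orientation': array([-1.68661713e-04,  2.21524434e-01,  9.75154677e-01, -5.03185480e-04]), 'ft_force': array([-1.13572595, -1.07657854,  0.13106119]), 'ft_torque': array([-0.02614453,  0.03549601,  0.01910823]), 'grasp_force': 0.0, 'finger_gap': 0.9987319379628327} 0.0188
353.5586242654448 258.2378255581579 [[ 0.009  0.989 -0.15   0.384]
 [-1.     0.011  0.012  0.087]
 [ 0.014  0.15   0.989  1.304]]
424.71442210336426 252.74493519985177 [[ 0.889  0.222 -0.401 -0.042]
 [-0.458  0.396 -0.796 -1.156]
 [-0.018  0.891  0.453  0.762]]
```

View pics/both.png

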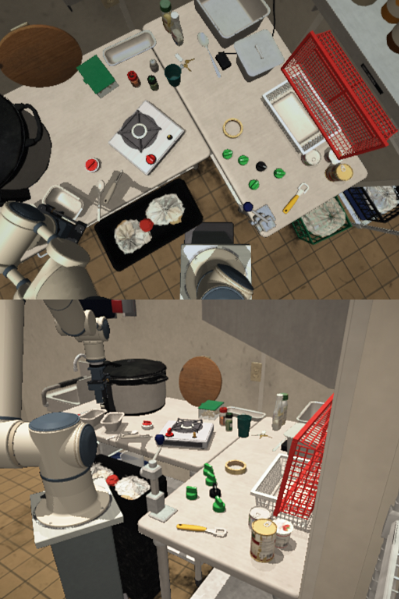

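The top view shows the cooker around full-res pixel (190,177), with its red knob near (193,205) and the shaft near (218,175). Candidates for the burner knob are the black one near (335,213) and green look-alikes at (292,197), (311,205), (324,236) and (359,221). There's also the timer at (118,212) and the tape at (298,164). By the description I choose the black one, and I'll check it in a crop.

```bash
python3 - <<'E'
from h import *
d=np.load('s0.npz');im={k[2:]:d[k] for k in d if k[0]=='t'}
p=im['pixels'][:,:,::-1]
A=cv2.resize(p[175:255,275:375],None,fx=5.5,fy=5.5,interpolation=cv2.INTER_CUBIC)[:,:550]
B=cv2.resize(p[115:235,130:250],None,fx=3.6666,fy=3.6666,interpolation=cv2.INTER_CUBIC)
print(A.shape,B.shape)
h=min(len(A),len(B));cv2.imwrite('pics/crop1.png',cv2.resize(np.hstack([A[:h],B[:h]]),None,fx=.8,fy=.8))
print(depthpt(im,190,125),depthpt(im,335,213),depthpt(im,193,205),depthpt(im,218,175),depthpt(im,298,164))
E
```

```text
(440, 550, 3) (440, 440, 3)
[ 0.84371374  0.33539592 -0.00225202] [ 0.50603064 -0.20415047  0.04498978] [0.52376015 0.29602087 0.09342007] [0.63447237 0.21532269 0.07089163] [ 0.69412492 -0.07803654  0.00349859]
```

View pics/crop1.png

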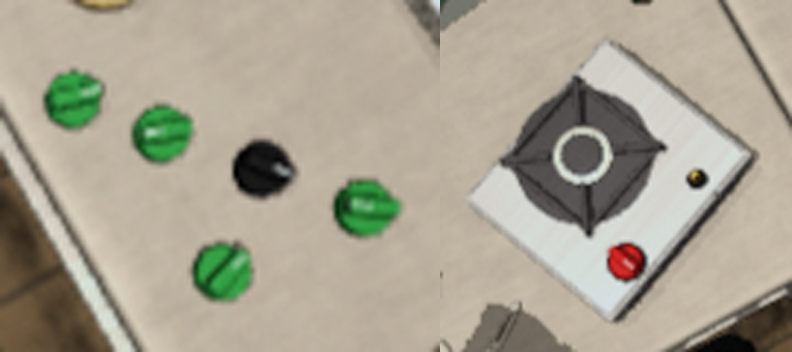

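The black knob (full-res about (335,214)) stands alone, with its pointer to the image right, and the four green ones are clearly different. On the cooker, the red knob is at about (194,205) and the brass shaft top at about (218,176).

```bash
python3 - <<'E'
from h import *
d=np.load('s0.npz')
for c in 'ts':
    im={k[2:]:d[k] for k in d if k[0]==c}
    hsv=cv2.cvtColor(im['pixels'],cv2.COLOR_RGB2HSV);H,S,V=[hsv[...,i].astype(int) for i in range(3)]
    red=((H<8)|(H>172))&(S>150)&(V>80)
    n,l,st,ce=cv2.connectedComponentsWithStats(red.astype(np.uint8))
    for i in range(1,n):
        if 15<st[i,4]<400: print(c,'red',ce[i].round(1),st[i],onz(im,*ce[i],.08).round(4))
    if c=='t':
        w=(V<60);n,l,st,ce=cv2.connectedComponentsWithStats(w[200:230,320:350].astype(np.uint8))
        for i in range(1,n):
            if st[i,4]>20: print('blk',ce[i]+[320,200],st[i],onz(im,*(ce[i]+[320,200]),.03).round(4))
        br=(S>90)&(H>12)&(H<35)&(V>70)
        ys,xs=np.nonzero(br[160:190,205:230]);print('brass',xs+205,ys+160,onz(im,xs.mean()+205,ys.mean()+160,.08))
        # cooker top pixels by depth
        vv,uu=np.mgrid[110:240,125:255];o,_=ray(im,0,0)
        M=np.linalg.inv(im['view']);P=np.stack([(uu-im['cx'])/im['fx'],-(vv-im['cy'])/im['fy'],-np.ones(uu.shape)],-1)@M[:3,:3].T*im['z_map'][vv,uu][...,None]+M[:3,3]
        m=(P[...,2]>.04)&(P[...,2]<.11)
        n,l,st,ce=cv2.connectedComponentsWithStats(m.astype(np.uint8));i=1+st[1:,4].argmax()
        q=P[l==i];print('z',np.median(q[:,2]));print(cv2.minAreaRect((q[:,:2]*1000).astype(np.float32)))
E
```

```text
t red [168.5  96.3] [163  91  12  12  84] [0.9224 0.4019 0.08  ]
t red [384.8 114.5] [380 107  10  16  22] [ 0.8646 -0.3864  0.08  ]
t red [421.2 149.6] [414 139  15  22  30] [ 0.7344 -0.5121  0.08  ]
t red [409.4 152.7] [403 143  14  21  25] [ 0.7224 -0.4686  0.08  ]
t red [192.5 203.5] [187 198  12  12 100] [0.5304 0.3003 0.08  ]
t red [116.7 210.9] [110 204  15  15 171] [0.5019 0.5605 0.08  ]
t red [187.4 288.2] [179 281  18  16 220] [0.2443 0.3068 0.08  ]
blk [333.55855856 212.96396396] [  8   7  13  13 111] [ 0.5076 -0.2024  0.03  ]
brass [216 217 215 216 217 218 215 216 216] [173 173 174 174 174 174 175 175 176] [0.63533828 0.22070711 0.08      ]
z 0.05599901797207796
((637.4093017578125, 328.635986328125), (245.20510864257812, 270.1479187011719), 51.548404693603516)
s red [149.5   7.6] [143   1  13  16 172] [ 3.0722 10.7734  0.08  ]
s red [286.  141.2] [282 138   9   7  56] [0.9341 0.4283 0.08  ]
s red [188.2 158.2] [183 156  11   5  45] [0.4688 0.4579 0.08  ]
s red [216.7 171.2] [212 165  10  11  58] [0.5213 0.2735 0.08  ]
s red [143.6 230.9] [136 224  16  15 160] [ 0.1545 -0.0265  0.08  ]
s red [365.9 291.8] [363 289   7   7  24] [ 0.5573 -0.5615  0.08  ]
```

Call:
arm_command(
  steps=[
    {"x": -0.1,"y": -0.05,"yaw": -0.15},
    {"x": -0.3,"y": -0.15,"yaw": -0.38},
    {"x": -0.5,"y": -0.25,"yaw": -0.6},
    {"x": -0.7,"y": -0.35,"yaw": -0.8},
    {"x": -0.9,"y": -0.45,"yaw": -0.95},
    {"x": -1,"y": -0.5,"yaw": -1},
    {"x": -1,"y": -0.5,"yaw": -1,"gripper": 0},
  ],
)

```text
invalid input at $.steps[0]: expected keys x, y, z, yaw, gripper
```

```bash
cat >> h.py <<'E'
def toolmat():
    from scipy.spatial.transform import Rotation as R
    q=state()['orientation'];return R.from_quat([*q[1:],q[0]]).as_matrix()
def need(p,yang=None):
    """shift to reach world TCP p in arm units; yaw units to bring tool y to world angle (deg)"""
    s=state();T=toolmat();d=T.T@(np.array(p)-s['ee_pos'])/.25
    a=np.degrees(np.arctan2(T[1,1],T[0,1]));print('t',s['time_s'],'pos',s['ee_pos'].round(4),'yang',a.round(2),'q6',s['qpos'][5].round(2),'gap',s['finger_gap'].round(3),'units',d.round(4))
    if yang is not None:print('yaw units',-((yang-a+180)%360-180)/45)
E
python3 - <<'E'
from h import *
need([.530,.300,.18],142)
E
```

```text
Traceback (most recent call last):
  File "h.py", line 18, in need
    a=np.degrees(np.arctan2(T[1,1],T[0,1]));print('t',s['time_s'],'pos',s['ee_pos'].round(4),'yang',a.round(2),'q6',s['qpos'][5].round(2),'gap',s['finger_gap'].round(3),'units',d.round(4))
                                                                                                                                                ^^^^^^^^^^^^^^^^^^^^^
AttributeError: 'float' object has no attribute 'round'
```

All keys are required.

Call:
arm_command(
  steps=[
    {"x": -0.1,"y": -0.05,"z": 0,"yaw": -0.15,"gripper": 0},
    {"x": -0.3,"y": -0.15,"z": 0,"yaw": -0.38,"gripper": 0},
    {"x": -0.5,"y": -0.25,"z": 0,"yaw": -0.6,"gripper": 0},
    {"x": -0.7,"y": -0.35,"z": 0,"yaw": -0.8,"gripper": 0},
    {"x": -0.9,"y": -0.45,"z": 0,"yaw": -0.95,"gripper": 0},
    {"x": -1,"y": -0.5,"z": 0,"yaw": -1,"gripper": 0},
    {"x": -1,"y": -0.5,"z": 0,"yaw": -1,"gripper": 0},
  ],
)

```text
time_s: 0.98
ee_pos: [0.4425, 0.3414, 0.2137]
orientation: [-0.0, -0.167, 0.986, -0.0]
ft_force: [-0.3, 0.2, -0.7]
finger_gap: 0.498
grasp_force: 0.0
```

```bash
sed -i "s/s\['finger_gap'\].round(3)/round(s['finger_gap'],3)/" h.py
python3 - <<'E'
from h import *
need([.530,.300,.18],142)
E
```

```text
t 0.975 pos [0.4425 0.3414 0.2137] yang 109.26 q6 -1.36 gap 0.498 units [-0.2759 -0.2716  0.1348]
yaw units -0.7275331983327432
```

Call:
arm_command(
  steps=[
    {"x": -0.12,"y": -0.12,"z": 0,"yaw": -0.2,"gripper": 0},
    {"x": -0.22,"y": -0.22,"z": 0,"yaw": -0.42,"gripper": 0},
    {"x": -0.276,"y": -0.272,"z": 0,"yaw": -0.62,"gripper": 0},
    {"x": -0.276,"y": -0.272,"z": 0,"yaw": -0.73,"gripper": 0},
    {"x": -0.276,"y": -0.272,"z": 0,"yaw": -0.73,"gripper": 0},
  ],
)

```text
time_s: 1.6
ee_pos: [0.5287, 0.3023, 0.2136]
orientation: [-0.0, -0.44, 0.898, 0.0]
ft_force: [0.1, -0.6, -0.1]
finger_gap: 0.498
grasp_force: 0.0
```

```bash
python3 - <<'E'
from h import *
need([.530,.300,.18],142)
im=grab('wrist');cv2.imwrite('pics/w1.png',im['pixels'][:,:,::-1]);print(im['fx'],im['cx'],im['cy'],np.linalg.inv(im['view']).round(3))
np.savez('w1.npz',**im)
E
```

```text
t 1.6 pos [0.5287 0.3023 0.2136] yang 142.22 q6 -2.06 gap 0.498 units [ 0.004  -0.01    0.1344]
yaw units 0.004933833158804646
297.3186396354542 256.1808738890436 190.4953231852608 [[-0.79  -0.585 -0.182  0.476]
 [ 0.613 -0.754 -0.236  0.235]
 [ 0.    -0.298  0.955  0.385]
 [ 0.     0.     0.     1.   ]]
```

View pics/w1.png

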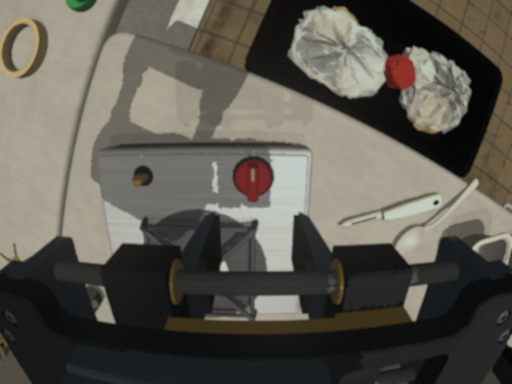

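The wrist view shows the red knob at (253,178) with its white mark pointing up the image towards the front. The brass shaft is at (143,176). The cooker's front edge runs along row 150.

```bash
cat >> h.py <<'E'
def wray(im,u,v):
    a=(np.asarray(u,float)-im['cx']);b=(np.asarray(v,float)-im['cy']);r=np.hypot(a,b)+1e-9;t=r/im['fx']
    d=np.stack([np.sin(t)*a/r,-np.sin(t)*b/r,-np.cos(t)],-1);M=np.linalg.inv(im['view']);return M[:3,3],d@M[:3,:3].T
def wz(im,u,v,z):
    o,d=wray(im,u,v);return o+d*((z-o[2])/d[...,2])[...,None]
def hsv(im):
    h=cv2.cvtColor(im['pixels'],cv2.COLOR_RGB2HSV).astype(int);return h[...,0],h[...,1],h[...,2]
def blob(m,box):
    x0,y0,x1,y1=box;n,l,st,ce=cv2.connectedComponentsWithStats(m[y0:y1,x0:x1].astype(np.uint8))
    i=1+st[1:,4].argmax();v,u=np.nonzero(l==i);return u+x0,v+y0
E
python3 - <<'E'
from h import *
im=dict(np.load('w1.npz'));H,S,V=hsv(im)
u,v=blob(((H<10)|(H>170))&(S>120)&(V>40),(225,145,285,210));print('red',u.min(),u.max(),v.min(),v.max())
P=wz(im,u,v,.067)[:,:2]
print('circ',cv2.minEnclosingCircle((P*1000).astype(np.float32)))
top=v<180;Q=P[top]
for yaw in(51,53):
    y=np.radians(yaw);R=np.array([[np.cos(y),np.sin(y)],[-np.sin(y),np.cos(y)]])
    q=P@R.T;c=np.array([q[:,0].min()+.021,(q[:,1].min()+q[:,1].max())/2]);print('ext',np.ptp(q,axis=0),'centre',R.T@c)
u,v=blob((S>80)&(H>10)&(H<35)&(V>40),(125,155,160,200));print('brass',u.min(),u.max(),v.min(),v.max(),wz(im,u.mean(),v.mean(),.08),cv2.minAreaRect((wz(im,u,v,.08)[:,:2]*1000).astype(np.float32)))
# white mark
u,v=blob((S<110)&(V>120),(240,160,266,195));print('mark',u.min(),u.max(),v.min(),v.max());p=wz(im,u,v,.092)[:,:2];print(p.mean(0),cv2.fitLine(p.astype(np.float32),2,0,.01,.01).ravel())
# front edge: white->dark transition per column, top plane
e=[]
for c in list(range(110,210,4))+list(range(280,300,4)):
    g=V[138:172,c];k=np.diff(cv2.GaussianBlur(g.astype(np.float32).reshape(-1,1),(1,3),0).ravel());e.append((c,138+k.argmax()+.5))
e=np.array(e);p=wz(im,e[:,0],e[:,1],.055)[:,:2];l=cv2.fitLine(p.astype(np.float32),cv2.DIST_HUBER,0,.01,.01).ravel();print('front',l,np.degrees(np.arctan2(-l[0],l[1])));print(e[:,1])
E
```

```text
red 234 271 159 200
circ ((532.2677612304688, 301.0993957519531), 23.763877868652344)
ext [0.04723732 0.0409807 ] centre [0.53050947 0.29901281]
ext [0.04718613 0.04098441] centre [0.53056587 0.29899997]
brass 132 148 173 185 [0.62835111 0.21966906 0.08      ] ((628.0095825195312, 219.3450469970703), (12.156351089477539, 22.138120651245117), 75.92743682861328)
mark 251 254 169 181
[0.52451887 0.29179352] [0.6158716  0.78784657 0.52451885 0.29179353]
front [ 0.7796955  -0.6261589   0.58002514  0.21902943] -128.76729
[150.5 149.5 148.5 148.5 148.5 148.5 148.5 148.5 147.5 148.5 148.5 148.5
 147.5 147.5 147.5 147.5 147.5 147.5 147.5 147.5 147.5 147.5 147.5 147.5
 147.5 148.5 148.5 149.5 148.5 149.5]
```

Call:
arm_command(
  steps=[
    {"x": 0,"y": -0.014,"z": 0.15,"yaw": 0.02,"gripper": 0},
    {"x": 0,"y": -0.014,"z": 0.35,"yaw": 0.02,"gripper": 0},
    {"x": 0,"y": -0.014,"z": 0.47,"yaw": 0.02,"gripper": 0},
    {"x": 0,"y": -0.014,"z": 0.5,"yaw": 0.02,"gripper": 0},
  ],
)

```text
time_s: 2.15
ee_pos: [0.5305, 0.2996, 0.0873]
orientation: [-0.002, -0.433, 0.902, 0.0]
ft_force: [-0.6, 0.8, -1.0]
finger_gap: 0.5
grasp_force: 0.0
```

```bash
python3 - <<'E'
from h import *
need([.5305,.299,.071],141.4)
E
```

```text
t 2.15 pos [0.5305 0.2996 0.0873] yang 141.28 q6 -2.05 gap 0.5 units [ 0.0017 -0.0014  0.0652]
yaw units -0.002742848209380276
```

Call:
arm_command(
  grip_force=20,
  steps=[
    {"x": 0,"y": 0,"z": 0.05,"yaw": 0,"gripper": 0},
    {"x": 0,"y": 0,"z": 0.068,"yaw": 0,"gripper": 0},
    {"x": 0,"y": 0,"z": 0.068,"yaw": 0,"gripper": -1},
    {"x": 0,"y": 0,"z": 0.068,"yaw": 0,"gripper": -1},
    {"x": 0,"y": 0,"z": 0.068,"yaw": 0,"gripper": -1},
    {"x": 0,"y": 0,"z": 0.068,"yaw": 0,"gripper": -1},
    {"x": 0,"y": 0,"z": 0.068,"yaw": 0,"gripper": -1},
  ],
)

```text
time_s: 3.02
ee_pos: [0.5317, 0.2999, 0.0722]
orientation: [0.0, -0.433, 0.901, 0.0]
ft_force: [-4.1, 3.4, 5.8]
finger_gap: 0.134
grasp_force: 20.0
```

```bash
python3 - <<'E'
from h import *
need([.5305,.299,.071],141.4);s=state();print(s['ft_force'],s['ft_torque'],s['grasp_force'])
E
```

```text
t 3.025 pos [0.5317 0.2999 0.0722] yang 141.35 q6 -2.05 gap 0.134 units [0.0058 0.0014 0.0049]
yaw units -0.0010486470674164947
[-4.14419179  3.41048051  5.77548762] [0.68160239 0.83583089 0.10001257] 19.994510114192963
```

Call:
arm_command(
  steps=[
    {"x": 0,"y": 0.004,"z": 0,"yaw": 0.15,"gripper": -1},
    {"x": 0,"y": 0.004,"z": 0,"yaw": 0.32,"gripper": -1},
    {"x": 0,"y": 0.004,"z": 0,"yaw": 0.5,"gripper": -1},
    {"x": 0,"y": 0.004,"z": 0,"yaw": 0.68,"gripper": -1},
    {"x": 0,"y": 0.004,"z": 0,"yaw": 0.85,"gripper": -1},
    {"x": 0,"y": 0.004,"z": 0,"yaw": 1,"gripper": -1},
    {"x": 0,"y": 0.004,"z": 0,"yaw": 1,"gripper": -1},
  ],
)

```text
time_s: 3.9
ee_pos: [0.5314, 0.3003, 0.0722]
orientation: [0.0, -0.056, 0.998, 0.0]
ft_force: [-0.4, 0.5, 5.8]
finger_gap: 0.13
grasp_force: 20.0
```

```bash
python3 - <<'E'
from h import *
need([.5305,.299,.071],89.8);s=state();print(s['ft_force'],s['ft_torque'],s['grasp_force'])
E
```

```text
t 3.9 pos [0.5314 0.3003 0.0722] yang 96.39 q6 -1.27 gap 0.13 units [ 0.0044 -0.0047  0.005 ]
yaw units 0.1463746414204517
[-0.40852071  0.46318335  5.79092035] [0.16266838 0.13143171 0.05675921] 19.995855689048767
```

Call:
arm_command(
  steps=[
    {"x": 0,"y": 0,"z": 0,"yaw": 0.1,"gripper": -1},
    {"x": 0,"y": 0,"z": 0,"yaw": 0.16,"gripper": -1},
    {"x": 0,"y": 0,"z": 0,"yaw": 0.22,"gripper": -1},
    {"x": 0,"y": 0,"z": 0,"yaw": 0.22,"gripper": -1},
  ],
)

```text
time_s: 4.4
ee_pos: [0.5314, 0.3004, 0.0723]
orientation: [0.0, 0.029, 1.0, 0.0]
ft_force: [-1.0, 2.1, 5.6]
finger_gap: 0.134
grasp_force: 20.3
```

```bash
python3 - <<'E'
from h import *
need([.5305,.299,.071],89.8);s=state();print(s['ft_force'],s['ft_torque'],s['grasp_force'])
im=grab('wrist');cv2.imwrite('pics/w2.png',im['pixels'][100:300,150:400,::-1].repeat(3,0).repeat(3,1)[:600,:750])
E
```

```text
t 4.4 pos [0.5314 0.3004 0.0723] yang 86.64 q6 -1.1 gap 0.134 units [ 0.0035 -0.0057  0.005 ]
yaw units -0.0703209093619364
[-0.95500378  2.06518697  5.60145402] [0.34479196 0.22735431 0.69289633] 20.29076635837555
```

Call:
arm_command(
  steps=[
    {"x": 0,"y": 0,"z": 0,"yaw": 0.22,"gripper": 0.5},
    {"x": 0,"y": 0,"z": 0,"yaw": 0.22,"gripper": 0.5},
    {"x": 0,"y": 0,"z": 0,"yaw": 0.22,"gripper": 0.5},
    {"x": 0,"y": 0,"z": 0,"yaw": 0.22,"gripper": 0.5},
    {"x": 0,"y": 0,"z": -0.1,"yaw": 0.22,"gripper": 0.5},
    {"x": 0,"y": 0,"z": -0.3,"yaw": 0.22,"gripper": 0.5},
    {"x": 0,"y": 0,"z": -0.5,"yaw": 0.22,"gripper": 0.5},
    {"x": 0,"y": 0,"z": -0.5,"yaw": 0.22,"gripper": 0.5},
  ],
)

```text
time_s: 5.45
ee_pos: [0.5331, 0.3009, 0.2008]
orientation: [0.003, 0.116, 0.993, 0.002]
ft_force: [0.1, 0.2, -0.6]
finger_gap: 0.749
grasp_force: 0.0
```

```bash
python3 - <<'E'
from h import *
need([.6337,.2166,.197])
im=grab('wrist');cv2.imwrite('pics/w3.png',im['pixels'][:,:,::-1]);np.savez('w3.npz',**im)
E
```

```text
t 5.45 pos [0.5331 0.3009 0.2008] yang 76.65 q6 -0.92 gap 0.749 units [-0.4691 -0.2352  0.017 ]
```

View pics/w3.png

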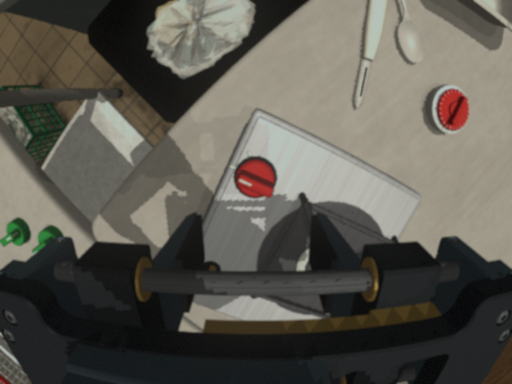

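The picture shows the red knob at (256,177), with its mark at its left end, facing the front edge. I'll check the bar angle numerically.

```bash
python3 - <<'E'
from h import *
im=dict(np.load('w3.npz'));H,S,V=hsv(im)
u,v=blob((S<130)&(V>110),(236,165,262,195));p=wz(im,u,v,.092)[:,:2];l=cv2.fitLine(p.astype(np.float32),2,0,.01,.01).ravel();print(len(u),u.mean(),v.mean(),np.degrees(np.arctan2(l[1],l[0])),p.mean(0))
print(V[168:196:2,238:272:2]);cv2.imwrite('pics/c3.png',cv2.resize(im['pixels'][145:210,220:295,::-1],None,fx=7,fy=7,interpolation=cv2.INTER_CUBIC))
E
```

```text
59 244.4915254237288 182.03389830508473 51.700115 [0.52423287 0.29119421]
[[ 61 112 137 156 167 167 168 167 168 169 168 168 168 167 161 147 121]
 [ 96 106  90 107 132 155 166 168 168 168 169 166 167 166 166 160 139]
 [110  85  76  78  80  95 127 154 164 168 167 167 167 167 168 165 151]
 [ 87  88 101  91  80  78  81  94 123 149 161 166 166 167 166 166 161]
 [ 92 134 151 140 117  95  82  78  78  86 108 142 160 165 165 165 164]
 [108 152 166 165 157 141 114  94  86  79  80  86 109 140 157 165 165]
 [135 173 176 174 170 166 158 145 128 104  87  81  80  84 101 127 152]
 [138 154 174 179 174 164 166 167 162 151 132 111  91  82  80  82  95]
 [116 132 151 160 169 175 175 169 170 169 164 153 135 110  94  85  82]
 [104 132 133 135 148 159 165 164 165 168 170 170 166 157 141 121  99]
 [ 82 118 153 150 137 136 146 156 161 164 165 168 169 170 168 159 146]
 [134  90 136 161 162 156 141 134 143 155 160 162 165 167 168 169 168]
 [164 113  96 130 155 162 161 155 150 138 141 153 160 163 165 167 163]
 [180 175 142  98 115 142 154 158 161 155 143 128 134 149 158 161 145]]
```

View pics/c3.png

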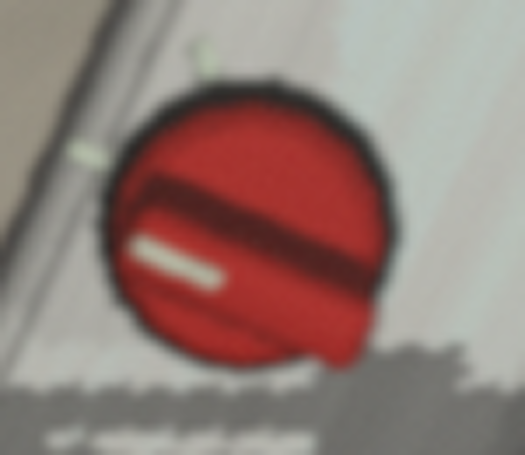

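The bar is at 51.7°, which matches the cooker's yaw of about 51.6°, so the reset knob has sprung back. Next is the black knob.

Call:
arm_command(
  steps=[
    {"x": -0.03,"y": -0.1,"z": 0,"yaw": 0.15,"gripper": 0},
    {"x": -0.07,"y": -0.32,"z": 0,"yaw": 0.38,"gripper": 0},
    {"x": -0.11,"y": -0.55,"z": 0,"yaw": 0.6,"gripper": 0},
    {"x": -0.15,"y": -0.78,"z": 0,"yaw": 0.82,"gripper": 0},
    {"x": -0.18,"y": -0.99,"z": 0,"yaw": 1,"gripper": 0},
  ],
)

```text
time_s: 6.12
ee_pos: [0.5163, 0.047, 0.1956]
orientation: [-0.001, 0.49, 0.872, -0.001]
ft_force: [1.2, -0.3, 0.8]
finger_gap: 0.498
grasp_force: 0.0
```

```bash
python3 - <<'E'
from h import *
need([.5076,-.2024,.2],-7)
E
```

```text
t 6.125 pos [0.5163 0.047  0.1956] yang 31.31 q6 -0.57 gap 0.498 units [-0.8343 -0.5482 -0.0175]
yaw units 0.8513577788426965
```

Call:
arm_command(
  steps=[
    {"x": -0.2,"y": -0.13,"z": 0,"yaw": 0.2,"gripper": 0},
    {"x": -0.4,"y": -0.26,"z": 0,"yaw": 0.42,"gripper": 0},
    {"x": -0.6,"y": -0.39,"z": 0,"yaw": 0.62,"gripper": 0},
    {"x": -0.76,"y": -0.5,"z": 0,"yaw": 0.8,"gripper": 0},
    {"x": -0.834,"y": -0.548,"z": 0,"yaw": 0.85,"gripper": 0},
    {"x": -0.834,"y": -0.548,"z": 0,"yaw": 0.85,"gripper": 0},
  ],
)

```text
time_s: 6.88
ee_pos: [0.5092, -0.2011, 0.1959]
orientation: [-0.001, 0.747, 0.664, -0.0]
ft_force: [0.6, 0.7, -0.1]
finger_gap: 0.5
grasp_force: 0.0
```

```bash
python3 - <<'E'
from h import *
need([.5076,-.2024,.2],-7)
im=grab('wrist');np.savez('w4.npz',**im)
p=im['pixels'][:,:,::-1];cv2.imwrite('pics/w4.png',np.hstack([cv2.resize(p,(400,300)),cv2.resize(p[130:230,205:305],(400,400),interpolation=cv2.INTER_CUBIC)[:300]]))
H,S,V=hsv(im)
u,v=blob((V<75)&(S<120),(215,140,295,225));print('black',u.min(),u.max(),v.min(),v.max(),u.mean(),v.mean())
E
```

```text
t 6.875 pos [ 0.5092 -0.2011  0.1959] yang -6.71 q6 -0.37 gap 0.5 units [-0.006  -0.0057 -0.0165]
yaw units 0.006339551700887114
black 239 275 158 202 257.06124161073825 177.83053691275168
```

View pics/w4.png

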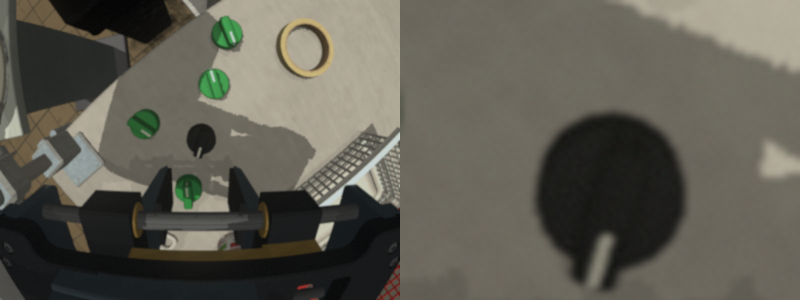

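The knob is at (257,177), with its white line at about (255,195) pointing down and slightly left in the image. The nearest green knob is about 90 mm further along.

```bash
cat > knob.py <<'E'
from h import *
im=dict(np.load('w4.npz'));H,S,V=hsv(im)
m=(V<75)&(S<120);u,v=blob(m,(215,140,295,225))
k=v<188;P=wz(im,u,v,.023)[:,:2]
# skirt circle fit on contour in upper part
cs,_=cv2.findContours(m.astype(np.uint8),cv2.RETR_EXTERNAL,cv2.CHAIN_APPROX_NONE)
c=[c[:,0] for c in cs if cv2.pointPolygonTest(c,(257,177),False)>0][0];c=c[c[:,1]<190]
p=wz(im,c[:,0],c[:,1],.018)[:,:2];A=np.c_[2*p,np.ones(len(p))];x=np.linalg.lstsq(A,(p**2).sum(1),rcond=None)[0];print('circle',x[:2],'r',np.sqrt(x[2]+x[0]**2+x[1]**2))
u,v=blob((V>85),(248,187,262,203)) if 0 else np.nonzero(V[185:203,246:264]>100)[::-1]
print(V[184:206,244:266])
E
python3 knob.py
```

```text
circle [ 0.50851305 -0.20687455] r 0.0221026891744031
[[ 26  29  28  29  27  26  23  24  26  28  25  28  28  27  28  29  30  28
   28  27  27  29]
 [ 28  29  29  27  26  26  25  24  26  28  27  29  27  27  28  27  29  27
   25  28  26  28]
 [ 30  26  28  28  27  26  25  23  24  25  27  28  29  26  30  27  29  29
   27  26  29  27]
 [ 27  29  27  29  27  24  26  24  27  26  29  34  39  36  30  27  26  25
   25  27  29  30]
 [ 28  27  28  26  26  26  23  26  27  28  41  64  77  71  47  29  25  26
   26  27  27  30]
 [ 28  27  28  26  23  25  22  24  27  36  65  99 117 103  69  37  27  25
   26  27  29  27]
 [ 33  27  30  29  25  25  24  26  27  46  84 118 130 112  73  36  25  24
   26  27  28  27]
 [ 45  33  25  27  24  23  23  25  30  56  97 127 127 100  59  31  26  23
   28  27  28  29]
 [ 70  50  34  27  21  22  23  27  36  66 106 130 120  84  46  26  22  27
   26  28  28  28]
 [ 92  75  56  37  27  24  24  26  45  82 116 130 113  73  36  27  25  28
   26  26  27  27]
 [104  93  80  58  35  25  24  30  52  91 123 128 103  63  30  24  26  25
   28  26  30  35]
 [106  99  90  74  46  
[... 300 characters left out ...]
7  98  58  29  34  56  78  93
  101 104 104 106]
 [109 106 100  83  57  38  37  69 106 130 119  84  42  28  39  65  88 100
  103 102 101 103]
 [110 109 106  97  81  62  59  83 114 127 110  68  32  31  47  73  92  99
  100  98  98 100]
 [109 109 108 107 102  92  84  96 110 111  91  60  35  40  60  80  93  99
   97  97  96  98]
 [109 109 109 108 108 106  99 101 101  95  82  66  59  64  77  90  96  98
   98  97  98  98]
 [109 109 109 110 110 109 104 101  98  95  91  88  86  89  91  97  97  96
   97  98  98  97]
 [107 108 109 109 109 108 104 100  98  97  97  96  97  97  97  97  96  98
   96  97  98  97]
 [101 103 106 106 105 105 101  99  98  99  98  99 100  97  97  96  96  97
   97  98  98  99]]
```

```bash
cat > k2.py <<'E'
from h import *
im=dict(np.load('w4.npz'));H,S,V=hsv(im);pts=[]
for r in range(189,199):
    w=np.clip(V[r,250:260]-35,0,None);pts.append((np.dot(w,np.arange(250,260))/w.sum(),r))
pts=np.array(pts);p=wz(im,pts[:,0],pts[:,1],.047)[:,:2];l=cv2.fitLine(p.astype(np.float32),2,0,.01,.01).ravel();print('line dir',np.degrees(np.arctan2(l[1],l[0])),p[0],p[-1])
d=p[-1]-p[0];d/=np.linalg.norm(d);c=np.array([.5085,-.2069]);n=np.array([-d[1],d[0]]);print('offset of line from circle centre',(p.mean(0)-c)@n,'tip dist',(wz(im,np.array([251.5]),np.array([201.]),.047)[0,:2]-c)@d,d)
need([.5085,-.2069,.2],np.degrees(np.arctan2(d[1],d[0]))+90)
E
python3 k2.py
```

```text
line dir 68.86596 [ 0.50635566 -0.21422077] [ 0.50257266 -0.22453367]
offset of line from circle centre 0.0003904606476796072 tip dist 0.022722387886988753 [-0.34438284 -0.9388293 ]
t 6.925 pos [ 0.5092 -0.1999  0.1961] yang -6.63 q6 -0.37 gap 0.502 units [-0.0281  0.0004 -0.0158]
yaw units 0.3003347810933058
```

Call:
arm_command(
  steps=[
    {"x": -0.028,"y": 0,"z": 0.1,"yaw": 0.15,"gripper": 0},
    {"x": -0.028,"y": 0,"z": 0.25,"yaw": 0.29,"gripper": 0},
    {"x": -0.028,"y": 0,"z": 0.42,"yaw": 0.29,"gripper": 0},
    {"x": -0.028,"y": 0,"z": 0.5,"yaw": 0.29,"gripper": 0},
    {"x": -0.028,"y": 0,"z": 0.5,"yaw": 0.29,"gripper": 0},
  ],
)

```text
time_s: 7.55
ee_pos: [0.508, -0.2053, 0.0706]
orientation: [-0.002, 0.817, 0.577, -0.001]
ft_force: [0.7, 1.3, 0.1]
finger_gap: 0.497
grasp_force: 0.0
```

```bash
python3 - <<'E'
from h import *
need([.5085,-.2069,.0265],-20.3)
E
```

```text
t 7.55 pos [ 0.508  -0.2053  0.0706] yang -19.58 q6 -0.15 gap 0.497 units [-0.0056  0.0045  0.1764]
yaw units 0.01600718914937147
```

Call:
arm_command(
  grip_force=35,
  steps=[
    {"x": -0.005,"y": 0.003,"z": 0.08,"yaw": 0.01,"gripper": 0},
    {"x": -0.005,"y": 0.003,"z": 0.15,"yaw": 0.01,"gripper": 0},
    {"x": -0.005,"y": 0.003,"z": 0.176,"yaw": 0.01,"gripper": 0},
    {"x": -0.005,"y": 0.003,"z": 0.176,"yaw": 0.01,"gripper": 0},
    {"x": -0.005,"y": 0.003,"z": 0.176,"yaw": 0.01,"gripper": -1},
    {"x": -0.005,"y": 0.003,"z": 0.176,"yaw": 0.01,"gripper": -1},
    {"x": -0.005,"y": 0.003,"z": 0.176,"yaw": 0.01,"gripper": -1},
    {"x": -0.005,"y": 0.003,"z": 0.176,"yaw": 0.01,"gripper": -1},
    {"x": -0.005,"y": 0.003,"z": 0.176,"yaw": 0.01,"gripper": -1},
    {"x": -0.005,"y": 0.003,"z": 0.176,"yaw": 0.01,"gripper": -1},
  ],
)

```text
time_s: 8.8
ee_pos: [0.5093, -0.2088, 0.0281]
orientation: [0.0, 0.82, 0.572, 0.0]
ft_force: [-0.4, 0.5, 6.2]
finger_gap: 0.151
grasp_force: 35.0
```

```bash
python3 - <<'E'
from h import *
need([.5085,-.2069,.16],-20.3);s=state();print(s['ft_force'],s['grasp_force'])
E
```

```text
t 8.8 pos [ 0.5093 -0.2088  0.0281] yang -20.2 q6 -0.15 gap 0.151 units [ 0.0061 -0.0054 -0.5275]
yaw units 0.002273235600748396
[-0.38733482  0.52940596  6.24317771] 35.00120401382446
```

Call:
arm_command(
  steps=[
    {"x": 0,"y": 0,"z": -0.06,"yaw": 0,"gripper": -1},
    {"x": 0,"y": 0,"z": -0.2,"yaw": 0,"gripper": -1},
    {"x": 0.02,"y": 0,"z": -0.4,"yaw": 0,"gripper": -1},
    {"x": 0.15,"y": -0.01,"z": -0.58,"yaw": 0.05,"gripper": -1},
    {"x": 0.33,"y": -0.02,"z": -0.7,"yaw": 0.1,"gripper": -1},
    {"x": 0.52,"y": -0.03,"z": -0.72,"yaw": 0.16,"gripper": -1},
    {"x": 0.71,"y": -0.05,"z": -0.72,"yaw": 0.22,"gripper": -1},
    {"x": 0.89,"y": -0.06,"z": -0.72,"yaw": 0.3,"gripper": -1},
    {"x": 0.98,"y": -0.06,"z": -0.72,"yaw": 0.36,"gripper": -1},
    {"x": 1,"y": -0.06,"z": -0.72,"yaw": 0.4,"gripper": -1},
  ],
)

```text
time_s: 10.05
ee_pos: [0.5815, 0.0327, 0.2087]
orientation: [0.0, 0.899, 0.437, 0.0]
ft_force: [-0.8, 0.2, 0.1]
finger_gap: 0.158
grasp_force: 35.0
```

```bash
python3 - <<'E'
from h import *
need([.634,.217,.2],-38.4);s=state();print(s['ft_force'],s['grasp_force'])
E
```

```text
t 10.05 pos [0.5815 0.0327 0.2087] yang -38.17 q6 0.62 gap 0.158 units [ 0.7094 -0.2906  0.0351]
yaw units 0.005153725754101086
[-0.77854341  0.17839576  0.09012171] 34.99952495098114
```

Call:
arm_command(
  steps=[
    {"x": 0.12,"y": -0.05,"z": 0,"yaw": 0,"gripper": -1},
    {"x": 0.32,"y": -0.13,"z": 0,"yaw": 0,"gripper": -1},
    {"x": 0.52,"y": -0.21,"z": 0,"yaw": 0,"gripper": -1},
    {"x": 0.66,"y": -0.27,"z": 0,"yaw": 0,"gripper": -1},
    {"x": 0.71,"y": -0.29,"z": 0,"yaw": 0,"gripper": -1},
    {"x": 0.71,"y": -0.29,"z": 0,"yaw": 0,"gripper": -1},
    {"x": 0.71,"y": -0.29,"z": 0,"yaw": 0,"gripper": -1},
  ],
)

```text
time_s: 10.92
ee_pos: [0.6339, 0.2141, 0.2082]
orientation: [0.0, 0.9, 0.436, -0.0]
ft_force: [0.1, -0.3, -0.2]
finger_gap: 0.15
grasp_force: 35.0
```

```bash
python3 - <<'E'
from h import *
need([.634,.217,.2],-38.4);s=state();print(s['ft_force'],s['grasp_force'])
im=grab('wrist');np.savez('w5.npz',**im);p=im['pixels'][:,:,::-1]
cv2.imwrite('pics/w5.png',np.hstack([p[:,56:456],cv2.resize(p[140:240,206:306],(384,384),interpolation=cv2.INTER_CUBIC)]))
E
```

```text
t 10.925 pos [0.6339 0.2141 0.2082] yang -38.25 q6 0.9 gap 0.15 units [ 0.0093 -0.0071  0.0327]
yaw units 0.0032948174188605762
[ 0.10042774 -0.3400191  -0.21687658] 34.99975383281708
```

View pics/w5.png

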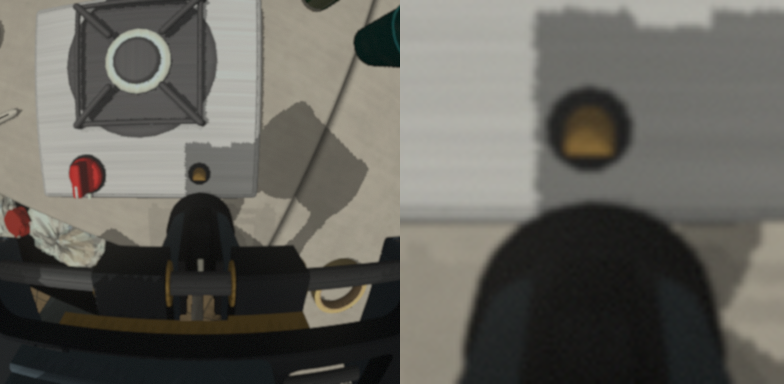

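The shaft's brass D is at about (255,174), with its flat facing the front (down the image). The held knob's pointer is also down, so the orientation matches.

```bash
python3 - <<'E'
from h import *
im=dict(np.load('w5.npz'));H,S,V=hsv(im)
u,v=blob((S>90)&(H>8)&(H<35)&(V>50),(243,160,270,190));print(u.min(),u.max(),v.min(),v.max())
y=np.radians(51.6);R=np.array([[np.cos(y),np.sin(y)],[-np.sin(y),np.cos(y)]])
for z in(.076,.08):
    q=wz(im,u,v,z)[:,:2]@R.T;print(z,q.min(0),q.max(0))
print('tcp ck',R@state()['ee_pos'][:2],'pred shaft',R@[.634,.217])
# held knob skirt: pointer line / skirt edges
c=np.linalg.inv(im['view'])[:3,3];print('cam ck',R@c[:2],c[2])
# skirt lateral extent of dark at row where widest
d=(V<45);r=[(k,np.nonzero(d[k,215:300])[0][[0,-1]]+215) for k in range(194,206,2)];print(r)
E
```

```text
248 261 168 180
0.076 [ 0.56266118 -0.36835254] [ 0.57568464 -0.35462137]
0.08 [ 0.56375381 -0.36828281] [ 0.57660539 -0.35473286]
tcp ck [ 0.56155193 -0.36393021] pred shaft [ 0.56386917 -0.36207258]
cam ck [ 0.6454512  -0.36306923] 0.37908531775816573
[(194, array([249, 264])), (196, array([243, 270])), (198, array([240, 274])), (200, array([237, 276])), (202, array([235, 278])), (204, array([233, 280]))]
```

```bash
python3 - <<'E'
from h import *
im=dict(np.load('w5.npz'));H,S,V=hsv(im)
y=np.radians(51.6);R=np.array([[np.cos(y),np.sin(y)],[-np.sin(y),np.cos(y)]])
print(V[188:200,254:259].mean(1).round())
for r in(192,192.5,193,193.5):print(r,R@wz(im,np.array([256.5]),np.array([r]),.1803)[0,:2]-[.023,0])
E
```

```text
[111. 111. 109.  98.  72.  43.  28.  27.  27.  27.  27.  28.]
192 [ 0.55943791 -0.36343612]
192.5 [ 0.55906983 -0.36343698]
193 [ 0.55870135 -0.36343784]
193.5 [ 0.55833247 -0.3634387 ]
```

Call:
arm_command(
  steps=[
    {"x": 0.01,"y": -0.005,"z": 0.1,"yaw": 0.003,"gripper": -1},
    {"x": 0.017,"y": -0.0076,"z": 0.25,"yaw": 0.003,"gripper": -1},
    {"x": 0.017,"y": -0.0076,"z": 0.35,"yaw": 0.003,"gripper": -1},
    {"x": 0.017,"y": -0.0076,"z": 0.37,"yaw": 0.003,"gripper": -1},
    {"x": 0.017,"y": -0.0076,"z": 0.37,"yaw": 0.003,"gripper": -1},
    {"x": 0.017,"y": -0.0076,"z": 0.37,"yaw": 0.003,"gripper": -1},
  ],
)

```text
time_s: 11.72
ee_pos: [0.6361, 0.2198, 0.1168]
orientation: [0.0, 0.9, 0.436, 0.001]
ft_force: [-0.4, 1.0, 0.6]
finger_gap: 0.151
grasp_force: 35.0
```

```bash
python3 - <<'E'
from h import *
y=np.radians(51.6);R=np.array([[np.cos(y),np.sin(y)],[-np.sin(y),np.cos(y)]])
t=R.T@[.5659,-.3618];need([*t,.0851],-38.4);s=state();print(s['ft_force'],s['ft_torque'])
im=grab('scene');cv2.imwrite('pics/s6.png',cv2.resize(im['pixels'][120:220,180:300,::-1],None,fx=6,fy=6,interpolation=cv2.INTER_CUBIC))
E
```

```text
t 11.725 pos [0.6361 0.2198 0.1168] yang -38.35 q6 0.91 gap 0.151 units [-0.0059 -0.0008  0.1268]
yaw units 0.001065785617328806
[-0.36881927  0.96497303  0.56259555] [-0.06550447  0.13623086 -0.00764441]
```

Call:
arm_command(
  steps=[
    {"x": -0.005,"y": 0,"z": 0.016,"yaw": 0,"gripper": -1},
    {"x": -0.005,"y": 0,"z": 0.026,"yaw": 0,"gripper": -1},
    {"x": -0.005,"y": 0,"z": 0.036,"yaw": 0,"gripper": -1},
    {"x": -0.005,"y": 0,"z": 0.046,"yaw": 0,"gripper": -1},
    {"x": -0.005,"y": 0,"z": 0.056,"yaw": 0,"gripper": -1},
    {"x": -0.005,"y": 0,"z": 0.056,"yaw": 0,"gripper": -1},
  ],
)

```text
time_s: 12.52
ee_pos: [0.6346, 0.2189, 0.1012]
orientation: [0.0, 0.9, 0.436, -0.0]
ft_force: [0.9, -0.2, -0.7]
finger_gap: 0.154
grasp_force: 35.0
```

```bash
python3 - <<'E'
from h import *
y=np.radians(51.6);R=np.array([[np.cos(y),np.sin(y)],[-np.sin(y),np.cos(y)]])
t=R.T@[.5659,-.3618];need([*t,.0851],-38.4);s=state();print(s['ft_force'],R@s['ft_force'][:2],s['ft_torque'])
E
```

```text
t 12.525 pos [0.6346 0.2189 0.1012] yang -38.34 q6 0.91 gap 0.154 units [0.0007 0.0017 0.0644]
yaw units 0.001426238277728468
[ 0.92272614 -0.18062624 -0.6922337 ] [ 0.43159369 -0.83533003] [-0.09685847  0.00748187  0.0354381 ]
```

The knob has entered about 7 mm with no force. I'll keep going gently.

Call:
arm_command(
  steps=[
    {"x": 0,"y": 0,"z": 0.01,"yaw": 0,"gripper": -1},
    {"x": 0,"y": 0,"z": 0.02,"yaw": 0,"gripper": -1},
    {"x": 0,"y": 0,"z": 0.03,"yaw": 0,"gripper": -1},
    {"x": 0,"y": 0,"z": 0.04,"yaw": 0,"gripper": -1},
    {"x": 0,"y": 0,"z": 0.048,"yaw": 0,"gripper": -1},
    {"x": 0,"y": 0,"z": 0.048,"yaw": 0,"gripper": -1},
  ],
)

```text
time_s: 13.28
ee_pos: [0.6348, 0.2189, 0.0895]
orientation: [0.0, 0.9, 0.436, 0.0]
ft_force: [2.3, 0.5, 1.1]
finger_gap: 0.149
grasp_force: 35.0
```

```bash
python3 - <<'E'
from h import *
y=np.radians(51.6);R=np.array([[np.cos(y),np.sin(y)],[-np.sin(y),np.cos(y)]])
t=R.T@[.5659,-.3618];need([*t,.0851],-38.4);s=state();print(s['ft_force'],R@s['ft_force'][:2],s['ft_torque'])
E
```

```text
t 13.275 pos [0.6348 0.2189 0.0895] yang -38.34 q6 0.91 gap 0.149 units [0.0001 0.0013 0.0175]
yaw units 0.0013895281417856294
[2.2672581  0.45210653 1.09158515] [ 1.76261527 -1.49601037] [-0.09601295 -0.30615156 -0.02620903]
```

Call:
arm_command(
  steps=[
    {"x": 0,"y": 0,"z": 0.006,"yaw": 0,"gripper": -1},
    {"x": 0,"y": 0,"z": 0.012,"yaw": 0,"gripper": -1},
    {"x": 0,"y": 0,"z": 0.018,"yaw": 0,"gripper": -1},
    {"x": 0,"y": 0,"z": 0.022,"yaw": 0,"gripper": -1},
    {"x": 0,"y": 0,"z": 0.022,"yaw": 0,"gripper": -1},
    {"x": 0,"y": 0,"z": 0.022,"yaw": 0,"gripper": -1},
  ],
)

```text
time_s: 14.02
ee_pos: [0.6349, 0.219, 0.0849]
orientation: [0.0, 0.9, 0.436, 0.001]
ft_force: [-2.3, -0.7, 15.3]
finger_gap: 0.15
grasp_force: 35.0
```

```bash
python3 - <<'E'
from h import *
need([.6346,.2189,.0851],-38.4);s=state();print(s['ft_force'],s['ft_torque'])
E
```

```text
t 14.025 pos [0.6349 0.219  0.0849] yang -38.33 q6 0.91 gap 0.15 units [-0.0009 -0.0007 -0.0009]
yaw units 0.001501202429792809
[-2.33934869 -0.74507877 15.34443772] [-0.19562939  0.26937757  0.00671093]
```

Call:
arm_command(
  steps=[
    {"x": 0,"y": 0,"z": 0.003,"yaw": 0,"gripper": -1},
    {"x": 0,"y": 0,"z": 0.003,"yaw": 0,"gripper": -1},
    {"x": 0,"y": 0,"z": 0.003,"yaw": 0,"gripper": -1},
    {"x": 0,"y": 0,"z": 0.003,"yaw": 0,"gripper": -1},
  ],
)

```text
time_s: 14.52
ee_pos: [0.6349, 0.219, 0.0847]
orientation: [0.0, 0.9, 0.436, 0.001]
ft_force: [-4.0, -1.2, 22.5]
finger_gap: 0.15
grasp_force: 35.0
```

```bash
python3 - <<'E'
from h import *
s=state();print(s['ee_pos'],s['ft_force'],s['ft_torque'])
im=grab('wrist');p=im['pixels'][:,:,::-1]
cv2.imwrite('pics/w7.png',np.hstack([p[:,56:456],cv2.resize(p[140:240,206:306],(384,384),interpolation=cv2.INTER_CUBIC)]))
E
```

```text
[0.63493366 0.21901    0.08470019] [-3.98833705 -1.21353644 22.49107951] [-0.34784938  0.79399465 -0.00208455]
```

View pics/w7.png

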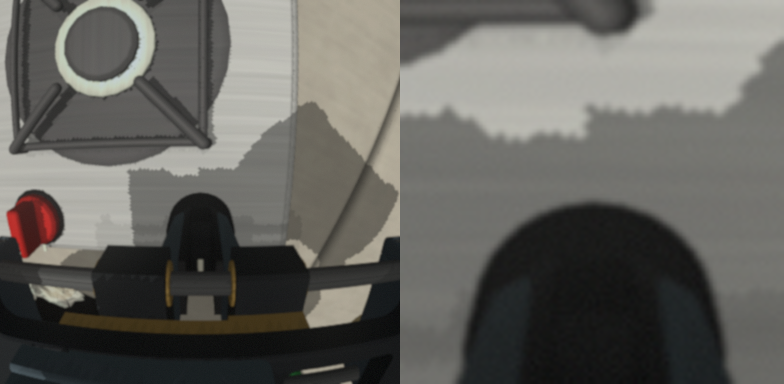

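The picture shows the knob down on the shaft, with its skirt edge at the same place in the image (crop row 203) as before, so it did not slip in the grip. The force rose by 7 N for 0.2 mm of travel, so the shaft is at its stop.

```bash
python3 -c "from plant import finish_job;print(finish_job())"
```

```text
the job is handed in; nothing more can be done
None
```

I turned the red reset knob to its stop and it sprang back to rest. Then I pushed the black knob home on the D-shaft, pressed in to its stop, and handed the job in at about 14.6 s with the knob still gripped and held in at about 22 N.

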